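Stir two batches of ferrite cores together

TASK

Blend the yellow ferrite cores, which lie together in one spot of the bowl, in with the grey ones: take the stirrer by its red grip, put its foot right down among the cores and stir round through every side of the bowl, well out from the centre, for at least three turns and until at least two yellow cores lie 65 mm or more apart, centre to centre. Then set the stirrer, without dropping it, back upright in its holder. Touch the cores only with the stirrer, keep them all in the bowl, and leave the wire reels and the screwdriver alone.

Things in the scene. Friction and masses are not known exactly. Their poses are not given: they have to be found in the camera images.
- bowl: Round, straight-walled, flat-bottomed aluminium bowl fixed to the bench. Outer diameter 178 mm, inner diameter 170 mm, rim 55 mm above the bench; a flat 200 mm rubber foot ring (4 mm thick, for looks) round its base. Origin: centre of its underside on the bench; z up.
- bowl_floor (a point): Centre of the bowl's inner floor, 6 mm above the bench. z up.
- holder: Black round stirrer holder, fixed to the bench: an open cup, outer diameter 68 mm, inner diameter 42 mm, rim 60 mm above the bench. Origin: centre of its underside on the bench; z up.
- holder_floor (a point): Centre of the holder's inner floor, 6 mm above the bench.
- stirrer: Stirring stick, 185 mm long, 0.1 kg, standing upright in the holder at the start. From its foot up: wooden foot 26 mm diameter and 30 mm long, wooden shaft 14 mm diameter, and a red plastic grip 26 mm diameter reaching from 115 to 185 mm above the foot's underside. Origin: centre of the underside of the foot; z runs along the stick towards the red grip. Rotationally symmetric.
- stirrer_foot (a point): Centre of the underside of the stirrer's foot.
- stirrer_grip (a point): Middle of the red grip, on the stick's axis, 150 mm above the underside of the foot.
- yellow0: Yellow coated ferrite core, a chunky cylindrical bead, 26 mm diameter, 18 mm high, 35 g, lying flat in the bowl at the start, next to the other two yellow ones. Origin: centre of its underside as built (its end face); z along its axis.
- yellow1: Yellow coated ferrite core, a chunky cylindrical bead, 26 mm diameter, 18 mm high, 35 g, lying flat in the bowl at the start, next to the other two yellow ones. Origin: centre of its underside as built (its end face); z along its axis.
- yellow2: Yellow coated ferrite core, a chunky cylindrical bead, 26 mm diameter, 18 mm high, 35 g, lying flat in the bowl at the start, next to the other two yellow ones. Origin: centre of its underside as built (its end face); z along its axis.
- grey0: Dark grey ferrite core, a chunky cylindrical bead, 26 mm diameter, 18 mm high, 35 g, lying flat in the bowl at the start. Origin: centre of its underside as built (its end face); z along its axis.
- grey1: Dark grey ferrite core, a chunky cylindrical bead, 26 mm diameter, 18 mm high, 35 g, lying flat in the bowl at the start. Origin: centre of its underside as built (its end face); z along its axis.
- grey2: Dark grey ferrite core, a chunky cylindrical bead, 26 mm diameter, 18 mm high, 35 g, lying flat in the bowl at the start. Origin: centre of its underside as built (its end face); z along its axis.
- grey3: Dark grey ferrite core, a chunky cylindrical bead, 26 mm diameter, 18 mm high, 35 g, lying flat in the bowl at the start. Origin: centre of its underside as built (its end face); z along its axis.
- grey4: Dark grey ferrite core, a chunky cylindrical bead, 26 mm diameter, 18 mm high, 35 g, lying flat in the bowl at the start. Origin: centre of its underside as built (its end face); z along its axis.
- grey5: Dark grey ferrite core, a chunky cylindrical bead, 26 mm diameter, 18 mm high, 35 g, lying flat in the bowl at the start. Origin: centre of its underside as built (its end face); z along its axis.
- reel_green: Bystander: reel of green wire lying on the bench, 90 mm diameter, 50 mm high. Origin: centre of its underside.
- reel_orange: Bystander: reel of orange wire lying on the bench, 70 mm diameter, 45 mm high. Origin: centre of its underside.
- screwdriver: Bystander: screwdriver with a blue handle lying on the bench, handle towards its own -x.

How it is judged:
On the way, in this order (a step that is already met when the one before it is completed fails the run):
1. the held stirrer is lifted clear of its holder (its foot above 70 mm) (height (world z) of stirrer_foot above 0.07 m and contact force between the fingers and stirrer above 1 N), for 0.05 s.
2. stirring: the held stirrer's foot, less than 15 mm above the bowl's floor, passes the first (the bowl's own +x) side of the bowl, more than 25 mm from the centre (x of stirrer_foot in the frame of bowl_floor above 0.025 m and y of stirrer_foot in the frame of bowl_floor between -0.025 and 0.025 m and z of stirrer_foot in the frame of bowl_floor below 0.015 m and contact force between the fingers and stirrer above 1 N), for 0.02 s.
3. stirring: the held stirrer's foot, less than 15 mm above the bowl's floor, passes the opposite (-x) side of the bowl, more than 25 mm from the centre (x of stirrer_foot in the frame of bowl_floor below -0.025 m and y of stirrer_foot in the frame of bowl_floor between -0.025 and 0.025 m and z of stirrer_foot in the frame of bowl_floor below 0.015 m and contact force between the fingers and stirrer above 1 N), for 0.02 s.
4. stirring: the held stirrer's foot, less than 15 mm above the bowl's floor, passes the third (+y) side of the bowl, more than 25 mm from the centre (y of stirrer_foot in the frame of bowl_floor above 0.025 m and x of stirrer_foot in the frame of bowl_floor between -0.025 and 0.025 m and z of stirrer_foot in the frame of bowl_floor below 0.015 m and contact force between the fingers and stirrer above 1 N), for 0.02 s.
5. stirring: the held stirrer's foot, less than 15 mm above the bowl's floor, passes the fourth (-y) side of the bowl, more than 25 mm from the centre (y of stirrer_foot in the frame of bowl_floor below -0.025 m and x of stirrer_foot in the frame of bowl_floor between -0.025 and 0.025 m and z of stirrer_foot in the frame of bowl_floor below 0.015 m and contact force between the fingers and stirrer above 1 N), for 0.02 s.
6. the stirrer is set down in its holder while still held (foot less than 20 mm above the holder's floor) (z of stirrer_foot in the frame of holder_floor below 0.02 m and horizontal distance between stirrer_foot and holder_floor below 0.015 m and contact force between the fingers and stirrer above 1 N), for 0.05 s.
At the end, for the whole second after the job is handed in: Two yellow cores over 60 mm apart (centres, from above); all nine cores at rest in the bowl (within 88 mm of its centre, below 50 mm); stirrer at rest in its holder, foot within 15 mm of its centre and 10 mm of its floor, leaning under 0.4 rad ((horizontal distance between yellow0 and yellow1 above 0.06 m or horizontal distance between any of yellow0, yellow1 and yellow2 above 0.06 m) and horizontal distance between each of yellow0, yellow1, yellow2, grey0, grey1, grey2, grey3, grey4, grey5 and bowl below 0.088 m and height (world z) of each of yellow0, yellow1, yellow2, grey0, grey1, grey2, grey3, grey4, grey5 below 0.05 m and linear speed of each of yellow0, yellow1, yellow2, grey0, grey1, grey2, grey3, grey4, grey5, stirrer below 0.03 m/s and horizontal distance between stirrer_foot and holder_floor below 0.015 m and z of stirrer_foot in the frame of holder_floor below 0.01 m and angle between stirrer's own z axis and vertical below 0.4 rad); the robot touches nothing.
It fails at once if a core leaves the bowl (more than 95 mm from its centre) (horizontal distance between any of yellow0, yellow1, yellow2, grey0, grey1, grey2, grey3, grey4, grey5 and bowl above 0.095 m).
It fails at once if the fingers or arm touch a core (contact force between any of the fingers, the arm and yellow0 above 0.5 N or contact force between any of the fingers, the arm and yellow1 above 0.5 N or contact force between any of the fingers, the arm and yellow2 above 0.5 N or contact force between any of the fingers, the arm and grey0 above 0.5 N or contact force between any of the fingers, the arm and grey1 above 0.5 N or contact force between any of the fingers, the arm and grey2 above 0.5 N or contact force between any of the fingers, the arm and grey3 above 0.5 N or contact force between any of the fingers, the arm and grey4 above 0.5 N or contact force between any of the fingers, the arm and grey5 above 0.5 N).
It fails at once if a reel or the screwdriver is moved more than 30 mm (distance of any of reel_green, reel_orange, screwdriver from where it was at the start of the episode above 0.03 m).
It also fails if it takes over 67 s, if anything falls off the work surface, if the arm or the gripper's body presses on something with over 40 N, if the wrist force passes 120 N, or if a joint passes its speed limit or range.

ROBOT

A 7-joint arm with a two-finger parallel gripper is mounted at the origin on the work surface. World frame = base frame: x ahead of the robot, y to its left, z up, the work surface at z = 0. Lengths are in m, angles in rad, forces in N, time in s.
With the tool pointing down it reaches from about 0.425 to 0.825 m from the base axis. Payload 3.6 kg.
Tool frame: the origin (TCP) lies between the finger pads; the fingertips stand 25 mm ahead of it and the grasp point (between the pads) lies 6 mm ahead of it; z points along the fingers, y is the line along which they close (so a half turn about z gives the same grasp; the last joint's range is limited). The gripper opens to 93 mm and grips with 3 to 60 N. Pads are 15 mm wide; open, the fingers measure 128 mm over their backs; the gripper's body (75 mm by 188 mm) begins 65 mm behind the grasp point.
Start: joints at [-1.339, 0.615, -0.013, 1.423, 0.008, 1.103, -0.04], TCP at [0.166, 0.628, 0.244] pointing down, gripper open.
Joint ranges: [-3.12, 3.12], [-0.3, 2.06], [-1.34, 1.32], [0.26, 2.42], [-1.36, 4.5], [0.01, 1.98], [-2.84, 2.84]. Speed limits (rad/s): [2.79, 2.79, 3.14, 3.14, 3.14, 3.14, 3.14].

INTERFACE

Orientations are given as [roll, pitch, yaw] about the fixed x, y, z axes, in that order (R = Rz(yaw) Ry(pitch) Rx(roll)).
In Python, from bench import sensors, eyes, env gives the robot as it stands.
- The arm moves only by the tool carry_out, never from a script. Its argument "steps" is a list of rows, each an object with "translation": the shift along the world's x, y, z scaled (see below), a list of three; "angular": the turn, a rotation vector about the world's x, y, z scaled (see below), a list of three. A call has 1 to 20 rows; each row shifts and turns the commanded pose from where the row before left it; what a row does not reach is not made up. The controller multiplies each number of a shift by 2 cm and each number of a turn by 0.08 rad. A row lasts 1/10 s, in which the tool goes at most 50 mm and 8.59 degrees, less where a joint would pass 70% of its speed; a pose out of reach is approached as far as the arm can. A call with a number of a shift or a turn outside -1 to 1 is refused whole. A call with a gripper value outside its range is refused whole. "gripper" is the opening, from 0 (shut) to 1 (fully open), set as the call begins (left out, the last holds). The fingers move at their own pace and stop on an object; "grip_force" is the grip in N (left out, the last holds). Time passes only in rows, so rows that do not move let the fingers close. It gives the time, the measured TCP pose, the force, the opening and the grip force at its end, in the units of the state.
- sensors.get_obs(): the state, without advancing time (a new reading comes with each control period).
- eyes.get_image(name): name is "side" or "top"; returns a dict with "img" (384x512x3 uint8, red, green, blue), "mtx" (3x3 intrinsics, pixels), "position" and "rotation" of the camera in the world. Camera axes: x right, y down, z forward; pixel columns grow to the right and rows downward; lengths in m; the calibration is good to about 2 mm. A picture is of the moment at which its call begins. There is no depth.
- env.hand_in(): hands the job in; it is judged then, once.
The state is a dict: "t": time; "joints": joint angles; "qd": joint speeds; "joint_efforts": joint torques, N m; "eef_pos": TCP position; "tool_rot": TCP orientation; "ft_force": force on the tool from outside, world axes, zero at the start; "moment": the same for the moment, N m; "gripper_width": finger opening in m; "finger_force": force on a finger pad.
Only numpy, scipy, OpenCV 4.12 (cv2) and the standard library are available. Lean on these libraries where they do the work, as an engineer would, in place of code of your own. Each camera call takes 0.05 s, during which the arm holds its last target. There are 200 camera calls.

## Working session

There is one attempt and no reset: what is moved stays moved. The work goes in short steps, Python scripts to look and compute and a tool call to move; the robot and the scene stay as the last step left them, time stands still between calls to the robot, and variables do not carry over. Pictures are saved under pics/ and viewed, at most 10 in all, crops included, and the job is handed in when it is done.

Besides the shell and the picture viewer there is one more tool, called after ">>>" as name(argument=value, ...) on one line, values as JSON. carry_out: Moves the arm, as the interface text tells. Shifts and turns lie within -1 to 1; 1 stands for 2 cm of shift or 0.08 rad of turn. Its arguments: {"type":"object","properties":{"steps":{"type":"array","items":{"type":"object","properties":{"translation":{"type":"array","items":{"type":"number"}},"angular":{"type":"array","items":{"type":"number"}}}}},"gripper":{"type":"number"},"grip_force":{"type":"number"}},"required":["steps"]}

```bash
ls; mkdir -p pics
python3 - <<'E'
from bench import sensors, eyes
import cv2,numpy as np
for n in("top","side"):
    d=eyes.get_image(n); cv2.imwrite(f"pics/{n}0.png",d["img"][:,:,::-1]); np.savez(f"{n}0.npz",**d); print(n,d["mtx"].tolist(),d["position"],np.round(d["rotation"],3).tolist())
o=sensors.get_obs(); print(o)
E
```

```text
pics
top [[406.36696752211253, 0.0, 263.6377057565628], [0.0, 406.36696752211253, 193.3341840081754], [0.0, 0.0, 1.0]] [0.36375406 0.01876538 1.49233018] [-2.98, -0.011, -1.553]
side [[403.41644455969913, 0.0, 248.05069169057123], [0.0, 403.41644455969913, 194.90204085857027], [0.0, 0.0, 1.0]] [ 0.44911374 -0.78922814  0.84393713] [-2.305, -0.012, -0.183]
{'t': 0.1, 'joints': array([-1.3394773 ,  0.61583783, -0.01263005,  1.4247338 ,  0.00810918,
        1.10340215, -0.04043608]), 'qd': array([-5.97988226e-04, -2.25543964e-03, -7.98999128e-04, -3.29866365e-03,
       -1.56455391e-05, -2.82226275e-04, -8.95645198e-05]), 'joint_efforts': array([ 1.01323916e-03, -4.60046589e+01,  2.09838878e-01, -1.66244173e+01,
       -6.11960306e-02,  1.70370215e-02,  1.16897249e-04]), 'eef_pos': array([0.16554826, 0.6278865 , 0.24258858]), 'tool_rot': array([-3.13926194e+00,  2.95988467e-05,  2.88381823e+00]), 'ft_force': array([ 0.37965829,  0.20105964, -0.20087245]), 'moment': array([ 0.02136536, -0.00093227, -0.01934429]), 'finger_force': 0.0, 'gripper_width': 0.09318660245406986}
```

View pics/top0.png

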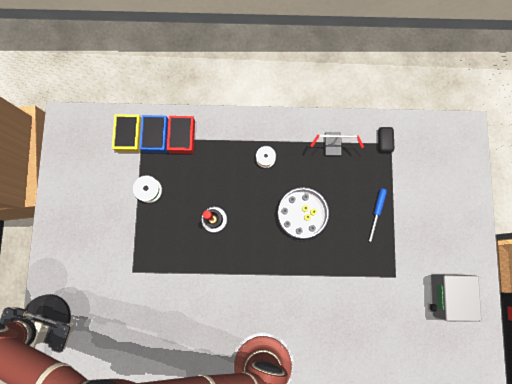

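View pics/side0.png

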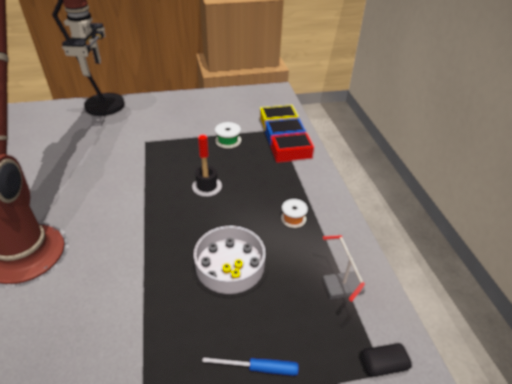

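```bash
cat > h.py <<'E'
import numpy as np, cv2
from scipy.spatial.transform import Rotation as Ro
def load(n):
    d=np.load(n); return {k:d[k] for k in d.files}
def ray(d,uv):
    uv=np.atleast_2d(uv).astype(float)
    p=np.c_[uv,np.ones(len(uv))]@np.linalg.inv(d["mtx"]).T
    return p@Ro.from_euler("xyz",d["rotation"]).as_matrix().T
def plane(d,uv,z):
    r=ray(d,uv); return d["position"]+r*((z-d["position"][2])/r[:,2])[:,None]
def cross(d1,u1,d2,u2):
    a,b=ray(d1,u1)[0],ray(d2,u2)[0]; A=np.c_[a,-b]
    s=np.linalg.lstsq(A,d2["position"]-d1["position"],rcond=None)[0]
    p,q=d1["position"]+s[0]*a,d2["position"]+s[1]*b
    return (p+q)/2,np.linalg.norm(p-q)
def circ(P):
    A=np.c_[2*P,np.ones(len(P))]; s=np.linalg.lstsq(A,(P**2).sum(1),rcond=None)[0]
    return s[:2],np.sqrt(s[2]+s[:2]@s[:2])
def blobs(m,amin=5):
    n,l,s,c=cv2.connectedComponentsWithStats(m.astype(np.uint8)); 
    return [(c[i].round(1),s[i].tolist()) for i in range(1,n) if s[i][4]>=amin]
def hsv(d): return cv2.cvtColor(d["img"],cv2.COLOR_RGB2HSV).astype(int)
E
python3 - <<'E'
from h import *
T,S=load("top0.npz"),load("side0.npz")
def roi(m,a,b,c,e):
    z=np.zeros_like(m); z[b:e,a:c]=m[b:e,a:c]; return z
H=hsv(T)
bright=roi((H[...,2]>100),265,175,345,250)
cs,_=cv2.findContours(bright.astype(np.uint8),cv2.RETR_EXTERNAL,cv2.CHAIN_APPROX_NONE)
c=max(cs,key=cv2.contourArea)[:,0]; h=cv2.convexHull(c)[:,0]
for z,n in((.055,"rim"),(.004,"ring")): print("bowl",n,circ(plane(T,c,z)[:,:2]),circ(plane(T,h,z)[:,:2]))
hb=roi((H[...,2]>100),190,195,240,240)
cs,_=cv2.findContours(hb.astype(np.uint8),cv2.RETR_EXTERNAL,cv2.CHAIN_APPROX_NONE)
h=cv2.convexHull(max(cs,key=cv2.contourArea))[:,0]; print("holder ring z0",circ(plane(T,h,.0)[:,:2]),len(h))
def red(d,a,b,c,e):
    H=hsv(d); m=roi(((H[...,0]<8)|(H[...,0]>172))&(H[...,1]>150)&(H[...,2]>80),a,b,c,e); return m
rt=red(T,195,200,235,240); rs=red(S,190,125,225,175)
print("red top",blobs(rt)); print("red side",blobs(rs))
y,x=np.nonzero(rs)
for r in sorted(set(y)): print(r,x[y==r].min(),x[y==r].max(),end="; ")
ye=roi((abs(H[...,0]-28)<8)&(H[...,1]>150)&(H[...,2]>120),265,175,345,250); print("yel",blobs(ye,2))
for (c,s) in blobs(ye,2): print(plane(T,c,.024))
for d,n,(a,b,c,e) in((T,"t",(180,170,350,260)),(S,"s",(160,110,300,310))):
    im=d["img"][b:e,a:c,::-1]; f=4 if n=="t" else 3; cv2.imwrite(f"pics/{n}crop.png",cv2.resize(im,None,fx=f,fy=f,interpolation=cv2.INTER_CUBIC))
E
```

```text
bowl rim (array([ 0.5324132 , -0.13382929]), np.float64(0.09006455523755197)) (array([ 0.53238377, -0.13364627]), np.float64(0.09130034069671635))
bowl ring (array([ 0.53839764, -0.13924372]), np.float64(0.09326026654012079)) (array([ 0.53836717, -0.13905421]), np.float64(0.09453990069813657))
holder ring z0 (array([0.50782979, 0.18819615]), np.float64(0.04758089314183391)) 22
red top [(array([207.4, 214.8]), [203, 210, 10, 10, 72])]
red side [(array([202.9, 146.1]), [198, 135, 11, 23, 211])]
135 201 204; 136 199 206; 137 198 207; 138 198 207; 139 198 207; 140 198 207; 141 198 207; 142 198 207; 143 198 207; 144 198 207; 145 198 207; 146 199 207; 147 199 207; 148 199 207; 149 199 207; 150 199 207; 151 199 207; 152 199 208; 153 199 208; 154 199 208; 155 199 208; 156 200 207; 157 200 206; yel [(array([311.5, 213.5]), [311, 213, 2, 2, 2])]
[[ 0.53203803 -0.16838711  0.024     ]]
```

View pics/tcrop.png

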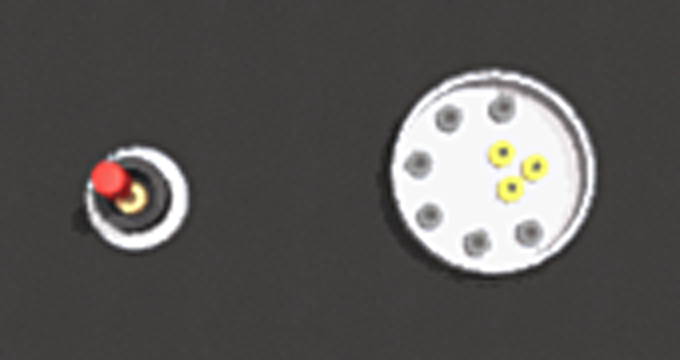

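View pics/scrop.png

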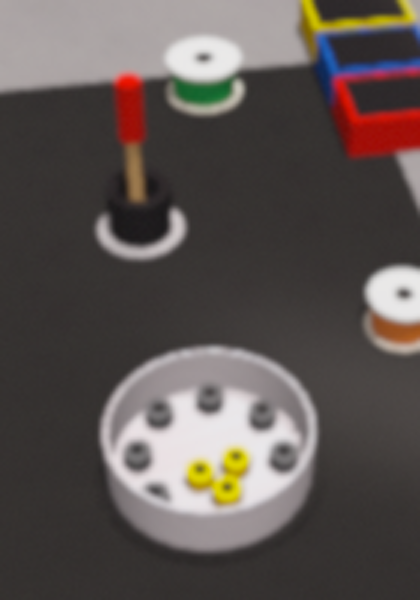

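Run:
```python
from h import *
T,S=load("top0.npz"),load("side0.npz")
print("grip top disc", plane(T,[207.4,214.8],.191), "mid", plane(T,[207.4,214.8],.180))
for uv,z in(((202.6,138),.186),((203.3,155),.125)): print("side",uv,plane(S,uv,z))
print("mid cross",cross(T,[207.6,215.1],S,[202.9,146.1]))
H=hsv(S)
m=np.zeros(H.shape[:2],np.uint8); m[215:300,185:275]=(H[...,2]>95)[215:300,185:275]
c=max(cv2.findContours(m,cv2.RETR_EXTERNAL,cv2.CHAIN_APPROX_NONE)[0],key=cv2.contourArea)[:,0]
u=c[c[:,1]<258]; print("bowl side rim",circ(plane(S,u,.055)[:,:2]))
m[:]=0; m[165:200,185:230]=(H[...,2]>90)[165:200,185:230]
b=[x for x in cv2.findContours(m,cv2.RETR_EXTERNAL,cv2.CHAIN_APPROX_NONE)[0] if cv2.contourArea(x)>20]
c=max(b,key=cv2.contourArea)[:,0]; h=cv2.convexHull(c)[:,0]; print("holder side ring",circ(plane(S,h,.0)[:,:2]),h.min(0),h.max(0))
# reels in top view
H=hsv(T); m=(H[...,2]>100).astype(np.uint8)
for a,b_,c_,e,z,n in((250,143,282,170,.045,"orange"),(128,172,166,206,.05,"green")):
    k=np.zeros_like(m); k[b_:e,a:c_]=m[b_:e,a:c_]
    q=max(cv2.findContours(k,cv2.RETR_EXTERNAL,cv2.CHAIN_APPROX_NONE)[0],key=cv2.contourArea)[:,0]; print(n,circ(plane(T,q,z)[:,:2]))
```

```text
grip top disc [[0.50224588 0.18767466 0.191     ]] mid [[0.50341654 0.18910243 0.18      ]]
side (202.6, 138) [[0.50531579 0.18840968 0.186     ]]
side (203.3, 155) [[0.50365192 0.1893618  0.125     ]]
mid cross (array([0.50481118, 0.19156291, 0.15560438]), np.float64(0.00043902291709990357))
bowl side rim (array([ 0.53248619, -0.13215033]), np.float64(0.0911975044063075))
holder side ring (array([0.50745707, 0.19237883]), np.float64(0.04926326430273978)) [192 179] [222 196]
orange (array([0.73695559, 0.00268762]), np.float64(0.03866195207102935))
green (array([0.60863002, 0.44372709]), np.float64(0.06050546243542562))
```

>>> carry_out(steps=[{"translation": [0.75, -1, 0.1], "angular": [0, 0, 0]}, {"translation": [0.75, -1, 0.1], "angular": [0, 0, 0]}, {"translation": [0.75, -1, 0.1], "angular": [0, 0, 0]}, {"translation": [0.75, -1, 0.1], "angular": [0, 0, 0]}, {"translation": [0.75, -1, 0.1], "angular": [0, 0, 0]}, {"translation": [0.75, -1, 0.1], "angular": [0, 0, 0]}, {"translation": [0.75, -1, 0.1], "angular": [0, 0, 0]}, {"translation": [0.75, -1, 0.1], "angular": [0, 0, 0]}, {"translation": [0.75, -1, 0.1], "angular": [0, 0, 0]}, {"translation": [0.75, -1, 0.1], "angular": [0, 0, 0]}, {"translation": [0.75, -1, 0], "angular": [0, 0, 0]}, {"translation": [0.75, -1, 0], "angular": [0, 0, 0]}, {"translation": [0.75, -1, 0], "angular": [0, 0, 0]}, {"translation": [0.75, -1, 0], "angular": [0, 0, 0]}, {"translation": [0.75, -1, 0], "angular": [0, 0, 0]}, {"translation": [0.75, -1, 0], "angular": [0, 0, 0]}, {"translation": [0.75, -1, 0], "angular": [0, 0, 0]}, {"translation": [0.75, -1, 0], "angular": [0, 0, 0]}, {"translation": [0.75, -1, 0], "angular": [0, 0, 0]}, {"translation": [0, 0, 0], "angular": [0, 0, 0]}], gripper=1)

```text
t: 2.1
eef_pos: [0.4528, 0.2445, 0.2633]
tool_rot: [-3.139, 0.001, 2.877]
ft_force: [-0.4, 0.4, 1.2]
gripper_width: 0.0929
finger_force: 0.0
```

>>> carry_out(steps=[{"translation": [0.65, -0.7, 0], "angular": [0, 0, 0]}, {"translation": [0.65, -0.7, 0], "angular": [0, 0, 0]}, {"translation": [0.65, -0.7, 0], "angular": [0, 0, 0]}, {"translation": [0.7, -0.8, 0], "angular": [0, 0, 0]}, {"translation": [0, 0, 0], "angular": [0, 0, 0]}, {"translation": [0, 0, 0], "angular": [0, 0, 0]}])

```text
t: 2.7
eef_pos: [0.5027, 0.1917, 0.2633]
tool_rot: [3.141, -0.002, 2.884]
ft_force: [-0.0, -0.4, 0.8]
gripper_width: 0.093
finger_force: 0.0
```

Run:
```python
from bench import sensors, eyes
from h import *
o=sensors.get_obs(); print(o["eef_pos"],o["tool_rot"],o["joints"])
d=eyes.get_image("side"); np.savez("side1.npz",**d); cv2.imwrite("pics/side1.png",cv2.resize(d["img"][70:230,120:320,::-1],None,fx=3,fy=3,interpolation=cv2.INTER_CUBIC))
```

```text
[0.50274151 0.19170675 0.26331746] [ 3.14119166e+00 -1.68647385e-03  2.88446149e+00] [-0.45135275  0.42081559  0.06897695  1.72204912 -0.03502977  1.00100013
  0.94422241]
```

View pics/side1.png

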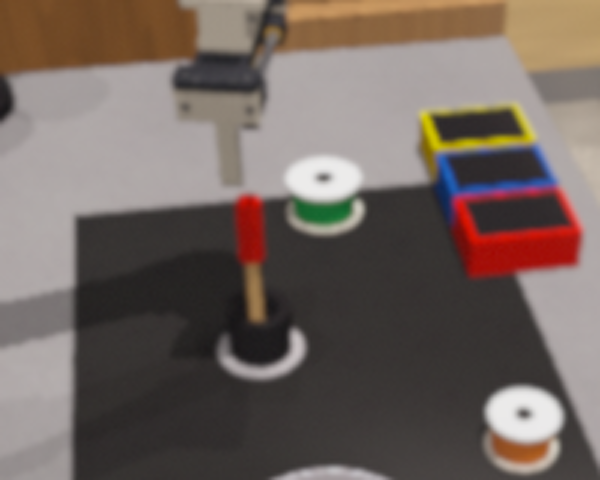

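>>> carry_out(steps=[{"translation": [0.1, -0.1, -0.85], "angular": [0, 0, 0]}, {"translation": [0, 0, -0.85], "angular": [0, 0, 0]}, {"translation": [0, 0, -0.85], "angular": [0, 0, 0]}, {"translation": [0, 0, -0.85], "angular": [0, 0, 0]}, {"translation": [0, 0, -0.85], "angular": [0, 0, 0]}, {"translation": [0, 0, -0.85], "angular": [0, 0, 0]}, {"translation": [0, 0, 0], "angular": [0, 0, 0]}, {"translation": [0, 0, 0], "angular": [0, 0, 0]}])

```text
t: 3.55
eef_pos: [0.505, 0.1898, 0.1619]
tool_rot: [3.141, -0.001, 2.886]
ft_force: [-0.8, 0.6, 1.4]
gripper_width: 0.093
finger_force: 0.0
```

>>> carry_out(steps=[{"translation": [0, 0, 0], "angular": [0, 0, 0]}, {"translation": [0, 0, 0], "angular": [0, 0, 0]}, {"translation": [0, 0, 0], "angular": [0, 0, 0]}, {"translation": [0, 0, 0], "angular": [0, 0, 0]}, {"translation": [0, 0, 0], "angular": [0, 0, 0]}, {"translation": [0, 0, 0], "angular": [0, 0, 0]}, {"translation": [0, 0, 0], "angular": [0, 0, 0]}, {"translation": [0, 0, 0], "angular": [0, 0, 0]}, {"translation": [0, 0, 0], "angular": [0, 0, 0]}, {"translation": [0, 0, 0], "angular": [0, 0, 0]}], gripper=0, grip_force=50)

```text
t: 4.55
eef_pos: [0.5056, 0.1885, 0.1615]
tool_rot: [-3.141, -0.0, 2.884]
ft_force: [0.7, 0.7, -0.4]
gripper_width: 0.0257
finger_force: 50.0
```

>>> carry_out(steps=[{"translation": [0, 0, 0.3], "angular": [0, 0, 0]}, {"translation": [0, 0, 0.6], "angular": [0, 0, 0]}, {"translation": [0, 0, 0.8], "angular": [0, 0, 0]}, {"translation": [0, 0, 0.8], "angular": [0, 0, 0]}, {"translation": [0, 0, 0.8], "angular": [0, 0, 0]}, {"translation": [0, 0, 0.8], "angular": [0, 0, 0]}, {"translation": [0, 0, 0.6], "angular": [0, 0, 0]}, {"translation": [0, 0, 0.3], "angular": [0, 0, 0]}, {"translation": [0, 0, 0], "angular": [0, 0, 0]}, {"translation": [0, 0, 0], "angular": [0, 0, 0]}])

```text
t: 5.55
eef_pos: [0.5053, 0.1883, 0.2612]
tool_rot: [-3.141, -0.001, 2.884]
ft_force: [-0.5, 0.1, -1.0]
gripper_width: 0.0255
finger_force: 50.0
```

Run:
```python
from bench import sensors, eyes
from h import *
o=sensors.get_obs(); print(o["eef_pos"],o["tool_rot"],o["finger_force"],o["ft_force"])
d=eyes.get_image("side"); np.savez("side2.npz",**d); cv2.imwrite("pics/side2.png",cv2.resize(d["img"][60:220,120:320,::-1],None,fx=4,fy=3.5,interpolation=cv2.INTER_CUBIC))
H=hsv(d); m=(abs(H[...,0]-17)<7)&(H[...,1]>70)&(H[...,2]>90)
k=np.zeros_like(m); k[110:185,185:225]=m[110:185,185:225]; print(blobs(k,20))
y,x=np.nonzero(k); 
for r in sorted(set(y)): print(r,x[y==r].min(),x[y==r].max(),end="; ")
```

```text
[0.50530389 0.18834353 0.26119594] [-3.14084787e+00 -9.19345331e-04  2.88383403e+00] 49.99971628189087 [-0.51387549  0.14568324 -0.96662257]
[(array([202.9, 148.8]), [199, 130, 10, 33, 222])]
130 201 203; 131 200 203; 132 200 203; 133 200 203; 134 200 203; 135 200 203; 136 200 204; 137 200 204; 138 199 204; 139 200 204; 140 200 204; 141 200 204; 142 200 204; 143 200 205; 144 200 205; 145 200 205; 146 200 205; 147 200 205; 148 200 205; 149 200 205; 150 200 207; 151 199 208; 152 199 208; 153 199 208; 154 199 208; 155 199 208; 156 199 208; 157 199 208; 158 199 208; 159 199 208; 160 200 208; 161 200 207; 162 201 206;
```

View pics/side2.png

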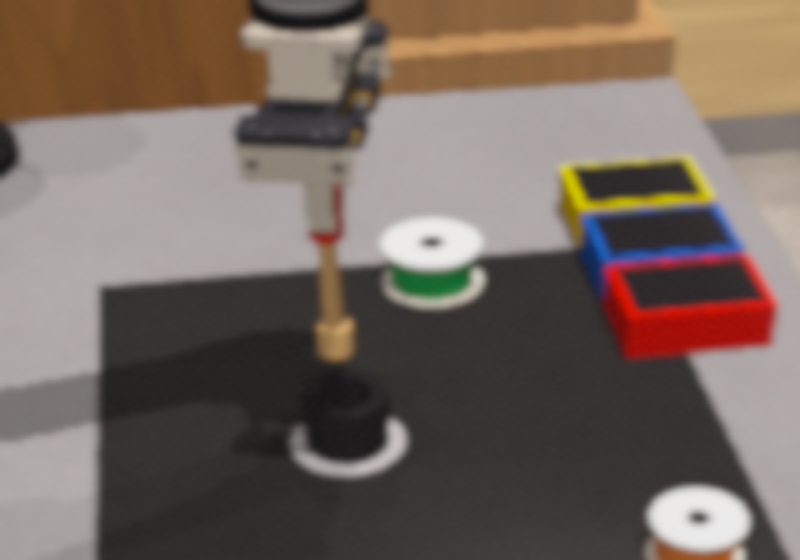

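Run:
```python
from h import *
T,S=load("top0.npz"),load("side2.npz")
B=np.array([.5324,-.133])
uv=np.array([(501,154),(536,166),(511,188),(449,118),(502,109),(419,164),(430,215),(477,242),(529,234)])/4+[180,170]
P=plane(T,uv-.4,.024)[:,:2]; print((P-B).round(3).tolist(), np.linalg.norm(P-B,axis=1).round(3))
g=np.array([(x,y) for x in np.arange(-.06,.061,.002) for y in np.arange(-.06,.061,.002) if np.hypot(x,y)<.06])
d=np.linalg.norm(g[:,None]+B-P,axis=2).min(1); 
for i in np.argsort(-d)[:8]: print(g[i].round(3),d[i].round(4))
print("foot mid",plane(S,[203.6,156.],.121))
```

```text
[[0.019, -0.011], [0.009, -0.043], [-0.012, -0.02], [0.051, 0.036], [0.06, -0.012], [0.008, 0.063], [-0.038, 0.053], [-0.062, 0.01], [-0.053, -0.037]] [0.022 0.044 0.024 0.063 0.062 0.064 0.065 0.062 0.065]
[-0.008  0.022] 0.0425
[-0.006  0.024] 0.042
[-0.01   0.022] 0.0418
[-0.008  0.024] 0.0417
[-0.006  0.022] 0.0415
[-0.004  0.024] 0.0414
[-0.002  0.024] 0.0408
[-0.008  0.02 ] 0.0405
foot mid [[0.50433223 0.18966639 0.121     ]]
```

>>> carry_out(steps=[{"translation": [0, -0.4, 0], "angular": [0, 0, 0]}, {"translation": [0.05, -0.6, 0], "angular": [0, 0, 0]}, {"translation": [0.06, -0.93, 0], "angular": [0, 0, 0]}, {"translation": [0.06, -0.93, 0], "angular": [0, 0, 0]}, {"translation": [0.06, -0.93, 0], "angular": [0, 0, 0]}, {"translation": [0.06, -0.93, 0], "angular": [0, 0, 0]}, {"translation": [0.06, -0.93, 0], "angular": [0, 0, 0]}, {"translation": [0.06, -0.93, 0], "angular": [0, 0, 0]}, {"translation": [0.06, -0.93, 0], "angular": [0, 0, 0]}, {"translation": [0.06, -0.93, 0], "angular": [0, 0, 0]}, {"translation": [0.06, -0.93, 0], "angular": [0, 0, 0]}, {"translation": [0.06, -0.93, 0], "angular": [0, 0, 0]}, {"translation": [0.06, -0.93, 0], "angular": [0, 0, 0]}, {"translation": [0.06, -0.93, 0], "angular": [0, 0, 0]}, {"translation": [0.06, -0.93, 0], "angular": [0, 0, 0]}, {"translation": [0.06, -0.93, 0], "angular": [0, 0, 0]}, {"translation": [0.06, -0.6, 0], "angular": [0, 0, 0]}, {"translation": [0.05, -0.3, 0], "angular": [0, 0, 0]}, {"translation": [0, 0, 0], "angular": [0, 0, 0]}, {"translation": [0, 0, 0], "angular": [0, 0, 0]}])

```text
t: 7.6
eef_pos: [0.5257, -0.109, 0.2615]
tool_rot: [3.141, -0.0, 2.885]
ft_force: [-0.1, -0.2, -0.4]
gripper_width: 0.0253
finger_force: 50.0
```

Run:
```python
from bench import sensors, eyes
from h import *
o=sensors.get_obs(); print(o["eef_pos"],o["tool_rot"],o["finger_force"],o["ft_force"])
d=eyes.get_image("side"); np.savez("side3.npz",**d); cv2.imwrite("pics/side3.png",cv2.resize(d["img"][150:310,150:310,::-1],None,fx=3.7,fy=3.7,interpolation=cv2.INTER_CUBIC))
H=hsv(d); m=(abs(H[...,0]-17)<7)&(H[...,1]>70)&(H[...,2]>90); m[:,:190]=0; m[:,270:]=0;m[:150]=0; m[300:]=0
print(blobs(m,20)); y,x=np.nonzero(m)
for r in sorted(set(y)): print(r,x[y==r].min(),x[y==r].max(),end="; ")
```

```text
[ 0.52569921 -0.1090432   0.26152102] [ 3.14084476e+00 -4.70603654e-04  2.88482823e+00] 49.999895095825195 [-0.14353281 -0.23421176 -0.42503539]
[(array([235.6, 152.3]), [232, 150, 8, 6, 27]), (array([223.5, 218. ]), [218, 200, 13, 34, 275]), (array([224.6, 269.7]), [222, 263, 9, 11, 24])]
150 207 237; 151 207 238; 152 207 238; 153 207 239; 154 232 238; 155 237 238; 169 235 236; 170 235 236; 200 221 224; 201 220 226; 202 220 226; 203 220 226; 204 220 226; 205 220 226; 206 220 226; 207 220 226; 208 220 226; 209 220 226; 210 220 226; 211 220 226; 212 220 226; 213 220 226; 214 221 226; 215 221 226; 216 221 226; 217 221 226; 218 221 226; 219 221 227; 220 220 229; 221 219 230; 222 219 230; 223 218 230; 224 218 230; 225 218 229; 226 218 228; 227 219 228; 228 219 228; 229 220 228; 230 220 228; 231 220 228; 232 220 227; 233 222 226; 259 236 236; 260 242 242; 261 234 234; 263 224 225; 264 223 224; 265 222 242; 266 222 242; 267 222 241; 268 222 241; 269 222 240; 270 222 222; 271 222 240; 272 223 240; 273 224 240; 274 240 240; 275 231 231; 276 231 239; 277 232 238; 278 233 235;
```

View pics/side3.png

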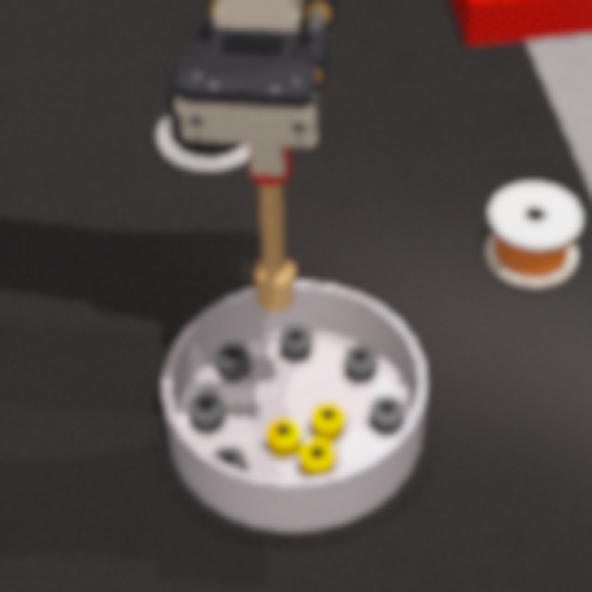

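>>> carry_out(steps=[{"translation": [0, 0, -0.5], "angular": [0, 0, 0]}, {"translation": [0, 0, -0.8], "angular": [0, 0, 0]}, {"translation": [0, 0, -0.8], "angular": [0, 0, 0]}, {"translation": [0, 0, -0.8], "angular": [0, 0, 0]}, {"translation": [0, 0, -0.8], "angular": [0, 0, 0]}, {"translation": [0, 0, -0.6], "angular": [0, 0, 0]}, {"translation": [0, 0, -0.5], "angular": [0, 0, 0]}, {"translation": [0, 0, 0], "angular": [0, 0, 0]}, {"translation": [0, 0, 0], "angular": [0, 0, 0]}])

```text
t: 8.55
eef_pos: [0.5259, -0.1098, 0.1657]
tool_rot: [-3.142, 0.0, 2.884]
ft_force: [0.5, -0.4, -0.1]
gripper_width: 0.0256
finger_force: 50.0
```

>>> carry_out(steps=[{"translation": [0, 0.4, 0]}, {"translation": [-0.05, 0.5, 0]}, {"translation": [-0.31, -0.1, 0]}, {"translation": [-0.31, -0.11, 0]}, {"translation": [-0.26, -0.2, 0]}, {"translation": [-0.26, -0.2, 0]}, {"translation": [-0.19, -0.27, 0]}, {"translation": [-0.19, -0.27, 0]}, {"translation": [-0.1, -0.31, 0]}, {"translation": [-0.09, -0.32, 0]}, {"translation": [0, -0.33, 0]}, {"translation": [0.01, -0.33, 0]}, {"translation": [0.1, -0.31, 0]}, {"translation": [0.11, -0.31, 0]}, {"translation": [0.2, -0.26, 0]}, {"translation": [0.2, -0.26, 0]}, {"translation": [0.27, -0.19, 0]}, {"translation": [0.27, -0.19, 0]}, {"translation": [0.31, -0.1, 0]}, {"translation": [0.32, -0.09, 0]}])

```text
invalid input at $.steps[0]: expected keys translation, angular
```

>>> carry_out(steps=[{"translation": [0, 0.4, 0], "angular": [0, 0, 0]}, {"translation": [-0.05, 0.5, 0], "angular": [0, 0, 0]}, {"translation": [-0.31, -0.1, 0], "angular": [0, 0, 0]}, {"translation": [-0.31, -0.11, 0], "angular": [0, 0, 0]}, {"translation": [-0.26, -0.2, 0], "angular": [0, 0, 0]}, {"translation": [-0.26, -0.2, 0], "angular": [0, 0, 0]}, {"translation": [-0.19, -0.27, 0], "angular": [0, 0, 0]}, {"translation": [-0.19, -0.27, 0], "angular": [0, 0, 0]}, {"translation": [-0.1, -0.31, 0], "angular": [0, 0, 0]}, {"translation": [-0.09, -0.32, 0], "angular": [0, 0, 0]}, {"translation": [0, -0.33, 0], "angular": [0, 0, 0]}, {"translation": [0.01, -0.33, 0], "angular": [0, 0, 0]}, {"translation": [0.1, -0.31, 0], "angular": [0, 0, 0]}, {"translation": [0.11, -0.31, 0], "angular": [0, 0, 0]}, {"translation": [0.2, -0.26, 0], "angular": [0, 0, 0]}, {"translation": [0.2, -0.26, 0], "angular": [0, 0, 0]}, {"translation": [0.27, -0.19, 0], "angular": [0, 0, 0]}, {"translation": [0.27, -0.19, 0], "angular": [0, 0, 0]}, {"translation": [0.31, -0.1, 0], "angular": [0, 0, 0]}, {"translation": [0.32, -0.09, 0], "angular": [0, 0, 0]}])

```text
t: 10.55
eef_pos: [0.5268, -0.175, 0.1656]
tool_rot: [-3.142, -0.0, 2.884]
ft_force: [-0.2, -0.6, -0.5]
gripper_width: 0.0257
finger_force: 50.0
```

>>> carry_out(steps=[{"translation": [0.66, 0.01, 0], "angular": [0, 0, 0]}, {"translation": [0.62, 0.21, 0], "angular": [0, 0, 0]}, {"translation": [0.52, 0.4, 0], "angular": [0, 0, 0]}, {"translation": [0.38, 0.54, 0], "angular": [0, 0, 0]}, {"translation": [0.19, 0.63, 0], "angular": [0, 0, 0]}, {"translation": [-0.01, 0.66, 0], "angular": [0, 0, 0]}, {"translation": [-0.21, 0.62, 0], "angular": [0, 0, 0]}, {"translation": [-0.4, 0.52, 0], "angular": [0, 0, 0]}, {"translation": [-0.54, 0.38, 0], "angular": [0, 0, 0]}, {"translation": [-0.63, 0.19, 0], "angular": [0, 0, 0]}, {"translation": [-0.66, -0.01, 0], "angular": [0, 0, 0]}, {"translation": [-0.62, -0.21, 0], "angular": [0, 0, 0]}, {"translation": [-0.52, -0.4, 0], "angular": [0, 0, 0]}, {"translation": [-0.38, -0.54, 0], "angular": [0, 0, 0]}, {"translation": [-0.19, -0.63, 0], "angular": [0, 0, 0]}, {"translation": [0.01, -0.66, 0], "angular": [0, 0, 0]}, {"translation": [0.21, -0.62, 0], "angular": [0, 0, 0]}, {"translation": [0.4, -0.52, 0], "angular": [0, 0, 0]}, {"translation": [0.54, -0.38, 0], "angular": [0, 0, 0]}, {"translation": [0.63, -0.19, 0], "angular": [0, 0, 0]}])

```text
t: 12.55
eef_pos: [0.5273, -0.1768, 0.1655]
tool_rot: [-3.141, 0.0, 2.882]
ft_force: [-0.2, -0.8, -0.9]
gripper_width: 0.0254
finger_force: 50.0
```

```bash
cat > look.py <<'E'
import sys
from bench import sensors, eyes
from h import *
n=sys.argv[1]
o=sensors.get_obs(); print(o["t"],o["eef_pos"],o["ft_force"])
B=np.array([.5324,-.133])
for c,(a,b,x,y) in(("side",(180,215,280,300)),("top",(265,175,345,250))):
    d=eyes.get_image(c); np.savez(f"{c}{n}.npz",**d); H=hsv(d)
    m=(abs(H[...,0]-28)<5)&(H[...,1]>110)&(H[...,2]>110); k=np.zeros_like(m); k[b:y,a:x]=m[b:y,a:x]
    for p,s in blobs(k,4): print(c,p,s[2:],(plane(d,p,.02)[0,:2]-B).round(3))
    if c=="side": s=cv2.resize(d["img"][200:310,170:290],None,fx=4.8,fy=5,interpolation=cv2.INTER_CUBIC)
cv2.imwrite(f"pics/s{n}.png",s[:,:,::-1])
E
python3 look.py 4
```

```text
12.55 [ 0.52726218 -0.17683855  0.16545676] [-0.1526973  -0.835043   -0.85932889]
side [233.3 264.6] [3, 4, 9] [ 0.007 -0.016]
side [249.7 270.3] [7, 6, 23] [ 0.045 -0.041]
```

View pics/s4.png

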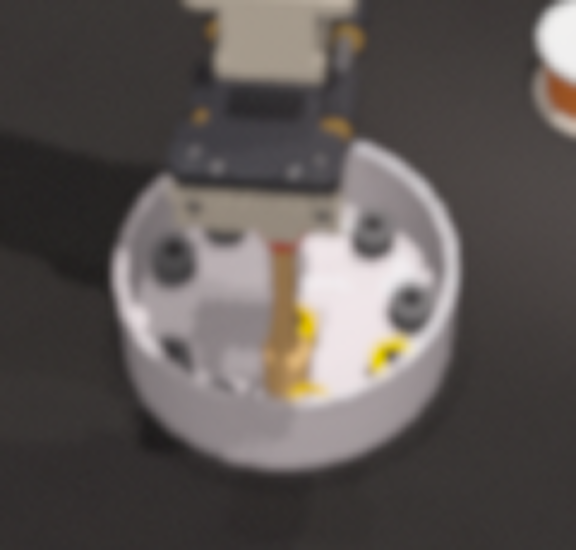

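>>> carry_out(steps=[{"translation": [0.66, 0.01, 0], "angular": [0, 0, 0]}, {"translation": [0.62, 0.21, 0], "angular": [0, 0, 0]}, {"translation": [0.52, 0.4, 0], "angular": [0, 0, 0]}, {"translation": [0.38, 0.54, 0], "angular": [0, 0, 0]}, {"translation": [0.19, 0.63, 0], "angular": [0, 0, 0]}, {"translation": [-0.01, 0.66, 0], "angular": [0, 0, 0]}, {"translation": [-0.21, 0.62, 0], "angular": [0, 0, 0]}, {"translation": [-0.4, 0.52, 0], "angular": [0, 0, 0]}, {"translation": [-0.54, 0.38, 0], "angular": [0, 0, 0]}, {"translation": [-0.63, 0.19, 0], "angular": [0, 0, 0]}, {"translation": [-0.66, -0.01, 0], "angular": [0, 0, 0]}, {"translation": [-0.62, -0.21, 0], "angular": [0, 0, 0]}, {"translation": [-0.52, -0.4, 0], "angular": [0, 0, 0]}, {"translation": [-0.38, -0.54, 0], "angular": [0, 0, 0]}, {"translation": [-0.19, -0.63, 0], "angular": [0, 0, 0]}, {"translation": [0.01, -0.66, 0], "angular": [0, 0, 0]}, {"translation": [0.21, -0.62, 0], "angular": [0, 0, 0]}, {"translation": [0.4, -0.52, 0], "angular": [0, 0, 0]}, {"translation": [0.54, -0.38, 0], "angular": [0, 0, 0]}, {"translation": [0.63, -0.19, 0], "angular": [0, 0, 0]}])

```text
t: 14.65
eef_pos: [0.5274, -0.1767, 0.1655]
tool_rot: [-3.141, 0.001, 2.882]
ft_force: [0.6, -0.2, -1.1]
gripper_width: 0.0254
finger_force: 50.0
```

```bash
python3 look.py 5
```

```text
14.65 [ 0.52744029 -0.17673603  0.1655178 ] [ 0.58724539 -0.17837286 -1.10228395]
side [233.3 264.6] [3, 4, 9] [ 0.007 -0.016]
side [249.7 270.3] [7, 6, 23] [ 0.045 -0.041]
```

>>> carry_out(steps=[{"translation": [0.06, 0.4, 0], "angular": [0, 0, 0]}, {"translation": [0.53, 0.01, 0], "angular": [0, 0, 0]}, {"translation": [0.5, 0.17, 0], "angular": [0, 0, 0]}, {"translation": [0.42, 0.32, 0], "angular": [0, 0, 0]}, {"translation": [0.31, 0.44, 0], "angular": [0, 0, 0]}, {"translation": [0.15, 0.51, 0], "angular": [0, 0, 0]}, {"translation": [-0.01, 0.53, 0], "angular": [0, 0, 0]}, {"translation": [-0.17, 0.5, 0], "angular": [0, 0, 0]}, {"translation": [-0.32, 0.42, 0], "angular": [0, 0, 0]}, {"translation": [-0.44, 0.31, 0], "angular": [0, 0, 0]}, {"translation": [-0.51, 0.15, 0], "angular": [0, 0, 0]}, {"translation": [-0.53, -0.01, 0], "angular": [0, 0, 0]}, {"translation": [-0.5, -0.17, 0], "angular": [0, 0, 0]}, {"translation": [-0.42, -0.32, 0], "angular": [0, 0, 0]}, {"translation": [-0.31, -0.44, 0], "angular": [0, 0, 0]}, {"translation": [-0.15, -0.51, 0], "angular": [0, 0, 0]}, {"translation": [0.01, -0.53, 0], "angular": [0, 0, 0]}, {"translation": [0.17, -0.5, 0], "angular": [0, 0, 0]}, {"translation": [0.32, -0.42, 0], "angular": [0, 0, 0]}, {"translation": [0.44, -0.31, 0], "angular": [0, 0, 0]}])

```text
t: 16.75
eef_pos: [0.5181, -0.1652, 0.1656]
tool_rot: [-3.141, 0.0, 2.883]
ft_force: [-0.5, 0.6, -0.4]
gripper_width: 0.0256
finger_force: 50.0
```

```bash
python3 look.py 6
```

```text
16.75 [ 0.51808769 -0.16517359  0.16563227] [-0.53956839  0.62132285 -0.35098439]
side [231.8 262. ] [8, 8, 39] [ 0.005 -0.007]
side [249.9 270.1] [7, 6, 22] [ 0.046 -0.04 ]
```

>>> carry_out(steps=[{"translation": [0.51, -0.15, 0], "angular": [0, 0, 0]}, {"translation": [0.53, 0.01, 0], "angular": [0, 0, 0]}, {"translation": [0.5, 0.17, 0], "angular": [0, 0, 0]}, {"translation": [0.42, 0.32, 0], "angular": [0, 0, 0]}, {"translation": [0.31, 0.44, 0], "angular": [0, 0, 0]}, {"translation": [0.15, 0.51, 0], "angular": [0, 0, 0]}, {"translation": [-0.01, 0.53, 0], "angular": [0, 0, 0]}, {"translation": [-0.17, 0.5, 0], "angular": [0, 0, 0]}, {"translation": [-0.32, 0.42, 0], "angular": [0, 0, 0]}, {"translation": [-0.44, 0.31, 0], "angular": [0, 0, 0]}])

```text
t: 17.85
eef_pos: [0.5461, -0.1016, 0.1657]
tool_rot: [3.141, -0.0, 2.885]
ft_force: [-0.8, -0.6, -0.6]
gripper_width: 0.0256
finger_force: 50.0
```

```bash
python3 look.py 7
```

```text
17.85 [ 0.54606486 -0.10157498  0.16567221] [-0.80136869 -0.6237824  -0.6469808 ]
side [231.2 262.6] [7, 8, 42] [ 0.003 -0.008]
side [249.9 270.2] [7, 6, 21] [ 0.046 -0.04 ]
```

View pics/s7.png

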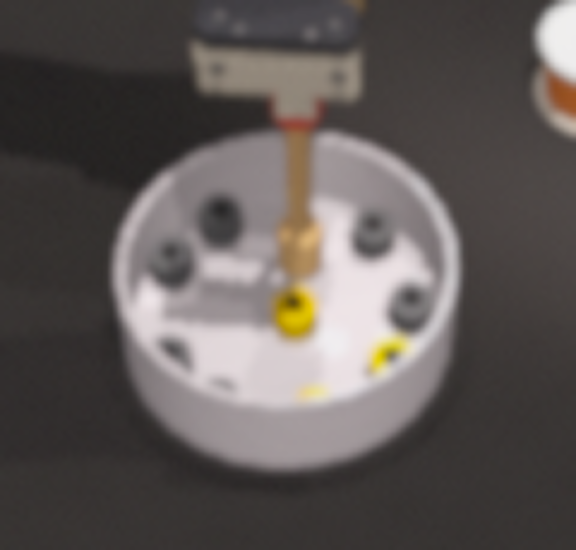

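>>> carry_out(steps=[{"translation": [-0.7, -0.08, 0], "angular": [0, 0, 0]}, {"translation": [-0.7, -0.08, 0], "angular": [0, 0, 0]}, {"translation": [-0.7, -0.08, 0], "angular": [0, 0, 0]}, {"translation": [-0.17, -0.52, 0], "angular": [0, 0, 0]}, {"translation": [-0.17, -0.52, 0], "angular": [0, 0, 0]}, {"translation": [-0.17, -0.52, 0], "angular": [0, 0, 0]}, {"translation": [0.25, -0.68, 0], "angular": [0, 0, 0]}, {"translation": [0.25, -0.68, 0], "angular": [0, 0, 0]}, {"translation": [0.78, -0.2, 0], "angular": [0, 0, 0]}, {"translation": [0.78, -0.2, 0], "angular": [0, 0, 0]}, {"translation": [0, 0.3, 0], "angular": [0, 0, 0]}, {"translation": [0, 0.45, 0], "angular": [0, 0, 0]}, {"translation": [0, 0.45, 0], "angular": [0, 0, 0]}, {"translation": [0, 0.45, 0], "angular": [0, 0, 0]}, {"translation": [0, 0.45, 0], "angular": [0, 0, 0]}, {"translation": [0, 0.2, 0], "angular": [0, 0, 0]}, {"translation": [0, 0, 0], "angular": [0, 0, 0]}, {"translation": [0, -0.4, 0], "angular": [0, 0, 0]}, {"translation": [0, 0, 0], "angular": [0, 0, 0]}])

```text
t: 19.85
eef_pos: [0.5357, -0.1384, 0.1658]
tool_rot: [-3.14, 0.001, 2.881]
ft_force: [-0.4, 0.0, -0.7]
gripper_width: 0.0252
finger_force: 50.0
```

```bash
python3 look.py 8
```

```text
19.85 [ 0.53567838 -0.13838806  0.1657707 ] [-0.44469373  0.01803193 -0.72917952]
side [249.8 270.1] [7, 6, 21] [ 0.046 -0.04 ]
top [292.8 209.8] [3, 2, 4] [0.012 0.032]Traceback (most recent call last):
  File "look.py", line 12, in <module>
    cv2.imwrite(f"pics/s{n}.png",s[:,:,::-1])
                                 ~^^^^^^^^^^
TypeError: list indices must be integers or slices, not tuple
```

>>> carry_out(steps=[{"translation": [0, 0, 0.5], "angular": [0, 0, 0]}, {"translation": [0, 0, 0.8], "angular": [0, 0, 0]}, {"translation": [0, 0, 0.8], "angular": [0, 0, 0]}, {"translation": [0, 0, 0.8], "angular": [0, 0, 0]}, {"translation": [0, 0, 0.8], "angular": [0, 0, 0]}, {"translation": [0, 0, 0.8], "angular": [0, 0, 0]}, {"translation": [0, 0, 0.5], "angular": [0, 0, 0]}, {"translation": [0, 0, 0], "angular": [0, 0, 0]}])

```text
t: 20.75
eef_pos: [0.5367, -0.1362, 0.2675]
tool_rot: [3.141, 0.004, 2.884]
ft_force: [-0.6, 0.5, -1.1]
gripper_width: 0.0254
finger_force: 50.0
```

>>> carry_out(steps=[{"translation": [0, 0.4, 0], "angular": [0, 0, 0]}, {"translation": [-0.08, 0.7, 0], "angular": [0, 0, 0]}, {"translation": [-0.08, 0.95, 0], "angular": [0, 0, 0]}, {"translation": [-0.08, 0.95, 0], "angular": [0, 0, 0]}, {"translation": [-0.08, 0.95, 0], "angular": [0, 0, 0]}, {"translation": [-0.08, 0.95, 0], "angular": [0, 0, 0]}, {"translation": [-0.08, 0.95, 0], "angular": [0, 0, 0]}, {"translation": [-0.08, 0.95, 0], "angular": [0, 0, 0]}, {"translation": [-0.08, 0.95, 0], "angular": [0, 0, 0]}, {"translation": [-0.08, 0.95, 0], "angular": [0, 0, 0]}, {"translation": [-0.08, 0.95, 0], "angular": [0, 0, 0]}, {"translation": [-0.08, 0.95, 0], "angular": [0, 0, 0]}, {"translation": [-0.08, 0.95, 0], "angular": [0, 0, 0]}, {"translation": [-0.08, 0.95, 0], "angular": [0, 0, 0]}, {"translation": [-0.08, 0.95, 0], "angular": [0, 0, 0]}, {"translation": [-0.08, 0.95, 0], "angular": [0, 0, 0]}, {"translation": [-0.08, 0.95, 0], "angular": [0, 0, 0]}, {"translation": [-0.08, 0.7, 0], "angular": [0, 0, 0]}, {"translation": [-0.08, 0.35, 0], "angular": [0, 0, 0]}, {"translation": [0, 0, 0], "angular": [0, 0, 0]}])

```text
t: 22.75
eef_pos: [0.5062, 0.1935, 0.2652]
tool_rot: [-3.141, -0.001, 2.886]
ft_force: [0.5, -0.6, -0.9]
gripper_width: 0.0257
finger_force: 50.0
```

```bash
sed -i 's/s=cv2.resize/pic=cv2.resize/; s/s\[:,:,::-1\]/pic[:,:,::-1]/; s/,b,x,y) in(("side"/,b,x,y) in(("side"/' look.py; python3 look.py 9
python3 - <<'E'
from h import *
d=load("side9.npz"); H=hsv(d); m=(abs(H[...,0]-17)<7)&(H[...,1]>70)&(H[...,2]>90)
m[:110]=0; m[185:]=0; m[:,:185]=0; m[:,225:]=0
y,x=np.nonzero(m)
for r in sorted(set(y)): print(r,x[y==r].min(),x[y==r].max(),end="; ")
E
```

```text
22.75 [0.50623342 0.19346104 0.26521031] [ 0.54648517 -0.60409625 -0.91646649]
side [229.1 250.5] [8, 8, 53] [0.004 0.032]
side [250. 270.] [7, 6, 20] [ 0.046 -0.04 ]
top [314.3 200.5] [6, 6, 26] [ 0.048 -0.046]
top [292.1 212.5] [6, 6, 24] [0.002 0.035]
top [320.8 212.8] [7, 6, 28] [ 0.003 -0.07 ]
128 200 203; 129 200 203; 130 200 203; 131 200 203; 132 200 203; 133 200 203; 134 201 203; 135 201 203; 136 200 204; 137 200 205; 138 200 204; 139 200 204; 140 200 204; 141 200 205; 142 200 205; 143 200 205; 144 200 205; 145 200 205; 146 200 205; 147 200 205; 148 200 207; 149 199 208; 150 199 208; 151 199 208; 152 199 208; 153 199 208; 154 199 208; 155 199 208; 156 199 208; 157 200 208; 158 200 208; 159 200 207; 160 201 206;
```

>>> carry_out(steps=[{"translation": [0.05, -0.2, 0], "angular": [0, 0, 0]}, {"translation": [0, 0, 0], "angular": [0, 0, 0]}, {"translation": [0, 0, -0.5], "angular": [0, 0, 0]}, {"translation": [0, 0, -0.5], "angular": [0, 0, 0]}, {"translation": [0, 0, -0.5], "angular": [0, 0, 0]}, {"translation": [0, 0, -0.5], "angular": [0, 0, 0]}, {"translation": [0, 0, -0.5], "angular": [0, 0, 0]}, {"translation": [0, 0, -0.5], "angular": [0, 0, 0]}, {"translation": [0, 0, 0], "angular": [0, 0, 0]}, {"translation": [0, 0, 0], "angular": [0, 0, 0]}])

```text
t: 23.85
eef_pos: [0.5081, 0.1881, 0.2054]
tool_rot: [-3.141, -0.0, 2.884]
ft_force: [0.8, 0.0, 0.6]
gripper_width: 0.0252
finger_force: 50.0
```

>>> carry_out(steps=[{"translation": [0, 0, -0.5], "angular": [0, 0, 0]}, {"translation": [0, 0, -0.5], "angular": [0, 0, 0]}, {"translation": [0, 0, -0.5], "angular": [0, 0, 0]}, {"translation": [0, 0, -0.4], "angular": [0, 0, 0]}, {"translation": [0, 0, -0.15], "angular": [0, 0, 0]}, {"translation": [0, 0, -0.08], "angular": [0, 0, 0]}, {"translation": [0, 0, 0], "angular": [0, 0, 0]}, {"translation": [0, 0, 0], "angular": [0, 0, 0]}])

```text
t: 24.65
eef_pos: [0.5084, 0.1882, 0.1633]
tool_rot: [3.141, 0.001, 2.884]
ft_force: [0.1, 0.5, -0.3]
gripper_width: 0.0254
finger_force: 50.0
```

>>> carry_out(steps=[{"translation": [0, 0, -0.05], "angular": [0, 0, 0]}, {"translation": [0, 0, -0.05], "angular": [0, 0, 0]}, {"translation": [0, 0, 0], "angular": [0, 0, 0]}, {"translation": [0, 0, 0], "angular": [0, 0, 0]}])

```text
t: 25.05
eef_pos: [0.5083, 0.1882, 0.1615]
tool_rot: [3.141, 0.001, 2.884]
ft_force: [-0.4, -0.4, 3.2]
gripper_width: 0.025
finger_force: 50.0
```

>>> carry_out(steps=[{"translation": [0, 0, 0], "angular": [0, 0, 0]}, {"translation": [0, 0, 0], "angular": [0, 0, 0]}, {"translation": [0, 0, 0], "angular": [0, 0, 0]}, {"translation": [0, 0, 0], "angular": [0, 0, 0]}, {"translation": [0, 0, 0], "angular": [0, 0, 0]}, {"translation": [0, 0, 0], "angular": [0, 0, 0]}, {"translation": [0, 0, 0], "angular": [0, 0, 0]}, {"translation": [0, 0, 0], "angular": [0, 0, 0]}, {"translation": [0, 0, 0], "angular": [0, 0, 0]}, {"translation": [0, 0, 0], "angular": [0, 0, 0]}], gripper=1)

```text
t: 26.05
eef_pos: [0.5081, 0.1881, 0.161]
tool_rot: [-3.141, -0.0, 2.884]
ft_force: [0.6, 0.6, 0.5]
gripper_width: 0.0928
finger_force: 0.0
```

>>> carry_out(steps=[{"translation": [0, 0, 0.3], "angular": [0, 0, 0]}, {"translation": [0, 0, 0.6], "angular": [0, 0, 0]}, {"translation": [0, 0, 0.8], "angular": [0, 0, 0]}, {"translation": [0, 0, 0.8], "angular": [0, 0, 0]}, {"translation": [0, 0, 0.8], "angular": [0, 0, 0]}, {"translation": [0, 0, 0.8], "angular": [0, 0, 0]}, {"translation": [0, 0, 0.8], "angular": [0, 0, 0]}, {"translation": [0, 0, 0.3], "angular": [0, 0, 0]}, {"translation": [0, 0, 0], "angular": [0, 0, 0]}, {"translation": [0, 0, 0], "angular": [0, 0, 0]}, {"translation": [0, 0, 0], "angular": [0, 0, 0]}])

```text
t: 27.15
eef_pos: [0.5076, 0.1879, 0.2642]
tool_rot: [-3.14, -0.001, 2.884]
ft_force: [0.1, -0.2, -0.1]
gripper_width: 0.093
finger_force: 0.0
```

```bash
python3 look.py 10
python3 - <<'E'
from h import *
d=load("side10.npz"); cv2.imwrite("pics/final.png",cv2.resize(d["img"][80:310,140:340,::-1],None,fx=2.6,fy=2.6,interpolation=cv2.INTER_CUBIC))
E
```

```text
27.15 [0.50755962 0.18794181 0.2642317 ] [ 0.09395589 -0.23552312 -0.14511063]
side [229.1 250.5] [8, 8, 53] [0.004 0.032]
side [250. 270.] [7, 6, 20] [ 0.046 -0.04 ]
top [314.3 200.5] [6, 6, 26] [ 0.048 -0.046]
top [292.1 212.5] [6, 6, 24] [0.002 0.035]
top [320.8 212.8] [7, 6, 28] [ 0.003 -0.07 ]
```

View pics/final.png

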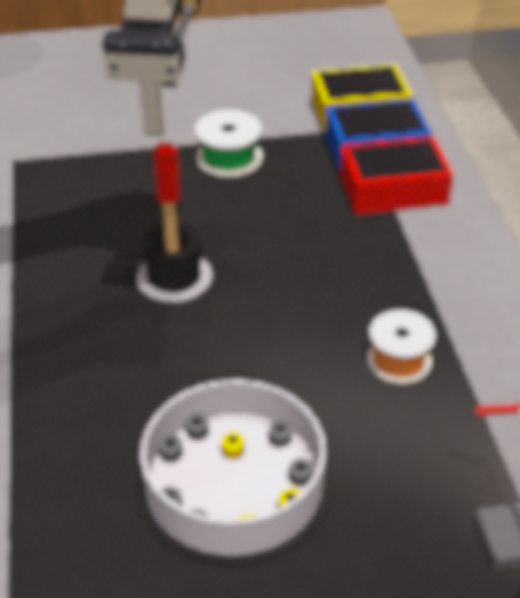

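```bash
python3 -c "
from bench import env; print(env.hand_in())"
```

```text
the job is handed in; nothing more can be done
None
```

I stirred the cores for about four turns, left two yellow cores about 105 mm apart (measured from the top camera), set the stirrer back upright in its holder, and handed the job in at about 27 s; the hand-in returned no verdict.

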